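Clamp a circuit board in the bench holder by its thumbwheel

ROBOT

A 6-joint arm with a two-finger parallel gripper is mounted at the origin on the work surface. World frame = base frame: x ahead of the robot, y to its left, z up, the work surface at z = 0. Lengths are in m, angles in rad, forces in N, time in s.
With the tool pointing down it reaches from about 0.325 to 0.9 m from the base axis. Payload 6.1 kg.
Tool frame: the origin (TCP) lies midway between the tips of the shut fingers; the grasp point (between the pads) lies behind it (ctrl.grip_depth is the z of the grasp point in the tool frame, in m); z points along the fingers, y is the line along which they close (so a half turn about z gives the same grasp; the last joint's range is limited). The gripper opens to 85 mm and grips with 20 to 120 N. Pads are 22 mm wide; open, the fingers measure 114 mm over their backs; the gripper's body (76 mm by 85 mm) begins 54 mm behind the grasp point. The pads swing forward as they close: fully open they stand 13 mm farther back than shut.
Start: joints at [0.988, 0.22, 1.526, -0, 1.395, -0.126], TCP at [0.276, 0.561, 0.231] pointing down, gripper open.
Joint ranges: [-2.98, 2.98], [-0.91, 2.08], [0.09, 2.57], [-1.24, 4.39], [0.2, 2.65], [-2.68, 2.68]. Speed limits (rad/s): [2.57, 2.57, 3.01, 3.14, 3.14, 3.14].

INTERFACE

Orientations are given as a unit quaternion [x, y, z, w].
In Python, from plant import monitor, viewer, order, ctrl gives the robot as it stands.
- The arm moves only by the tool drive_tool, never from a script. Its argument "rows" is a list that holds one entry, the list of rows, each a list of 5 numbers: the opening, from 0 (shut) to 1 (fully open), then the shift along the tool's x, y, z in m, then the turn about the tool's z in units of 8 degrees (1.0 is 8 degrees). In form: [[[claw, tx, ty, tz, twist], ...]]. A call has 1 to 8 rows; each row is the pose to reach, as a shift and turn from the pose commanded when the call began, along the tool's axes at that moment; what a row does not reach only later rows make up. A row lasts 1/8 s, in which the tool goes at most 62.5 mm and 10.7 degrees, less where a joint would pass 70% of its speed; a pose out of reach is approached as far as the arm can. A call with a gripper value outside its range is refused whole. The fingers move at their own pace and stop on an object; "force" is the grip in N (left out, the last holds). Time passes only in rows, so rows that repeat a pose let the fingers close. It gives the time, the measured TCP pose, the force, the opening and the grip force at its end, in the units of the state.
- monitor.get_obs(): the state, without advancing time (a new reading comes with each control period).
- viewer.camera(name): name is "scene" or "top" or "wrist"; returns a dict with "img" (480x640x3 uint8, red, green, blue), "range_z" (480x640 float32, m along the optical axis (not along the pixel's ray), 0 where there is no reading), "fov_y" (degrees; the focal length in pixels is half the picture's height over the tangent of half this angle, whatever the lens; pixels are square), "cx", "cy" (the principal point, pixels), "position" and "orientation" of the camera in the world; the wrist camera has in their place "tool_from_camera" (4x4, takes a point from camera to tool coordinates, whose origin is the TCP and whose axes are the flange's). Camera axes: x right, y down, z forward; pixel columns grow to the right and rows downward; lengths in m; the calibration is good to about 2 mm. A picture is of the moment at which its call begins: read the wrist's pose just before it.
- order.close_job(): hands the job in; it is judged then, once.
The state is a dict: "clock": time; "qpos": joint angles; "qd": joint speeds; "joint_efforts": joint torques, N m; "tcp_pos": TCP position; "tcp_rot": TCP orientation; "contact_force": force on the tool from outside, world axes, zero at the start; "moment": the same for the moment, N m; "finger_gap": opening from 0.0 (shut) to 1.0 (fully open); "gripper_force": force on a finger pad.
Only numpy, scipy, OpenCV 4.12 (cv2) and the standard library are available. Lean on these libraries where they do the work, as an engineer would, in place of code of your own. Each camera call takes 0.05 s, during which the arm holds its last target. There are 200 camera calls.

TASK

Get the green circuit board ready for soldering: lay it flat on the ledges of the board holder, components up, its two long edges facing the two jaws and about centred along them, and let it go. Then, with a fingertip pressed just firmly enough on the exposed rim of the recessed black thumbwheel, roll the sliding jaw up until the board is held and the sprung jaw has given about 2 mm - not squeezed to its stop. Move the jaw by the wheel alone, and leave the tools and supplies on the bench where they are.

Things in the scene. Friction and masses are not known exactly. Their poses are not given: they have to be found in the camera images.
- holder: Circuit board holder, fixed to the bench: aluminium base (x = -106 to 122 mm, 84 mm wide, 10 mm high). Origin at its underside. x, level, is the screw axis; along it come a blue block with the thumbwheel (x = -90 to -50 mm, 60 mm wide, top at z = 43 mm), the sliding jaw, the sprung jaw, and a blue end block (x = 102 to 118 mm, top at 43 mm). y is level along the jaws, z up.
- wheel_top (a point): Fixed point on the holder: the highest point of the thumbwheel's rim, at x = -70, y = 0, z = 48 mm of the holder; the rim stands 5 mm out of its slot there.
- wheel: The recessed thumbwheel: black, knurled rubber rim (friction about 1) with one white rib, 36 mm diameter, 10 mm wide, upright in a slot of the blue block, axle along the holder's x. Origin at its centre, turning with it. Only the top 5 mm of the rim is exposed. Press it with about 10 to 14 N to roll it; over 30 N would damage it.
- wheel_turn (a joint): Thumbwheel angle, rad, 0 (jaw fully open) to 8; starts at 0.4 to 2.4. It grows as the top of the rim is rolled towards the holder's +y; each rad brings the sliding jaw 2.5 mm closer (1 mm of jaw per 7.2 mm of rim). Needs about 3.3 N along the rim to turn, 4.5 N when clamping, and stays where it is left.
- slide_jaw: The sliding aluminium jaw, 76 mm long along the holder's y, driven and locked by the wheel's screw: not to be pushed directly. Its upright face, 12 mm thick and rising to z = 52 mm, looks to the holder's +x; before it lies a ledge 18 mm wide with its top at z = 45 mm. Origin at the holder's underside, under the face.
- slide_face (a point): On the sliding jaw: middle of the foot of its upright face, at ledge height (z = 45 mm of the holder).
- spring_face (a point): On the sprung jaw (the same shape, mirrored: its face looks to the holder's -x, its ledge 18 mm wide, top at z = 45 mm): middle of the foot of its upright face, at x = 75 mm of the holder at rest. At the start the two faces stand 70 to 75 mm apart.
- spring_give (a joint): How far the sprung jaw has been pushed back along the holder's +x, m: 0 at rest, 0.006 at its stop. It needs 2.5 N to start moving and 2.5 N more for each mm.
- board: The loose board, green, 90 mm (its x) x 64 mm (its y) x 2 mm, about 160 g. Origin at the centre of its underside, z up. In its middle a dark blue transformer, 28 mm along x, 32 along y, top at z = 26 mm: grip it along x (nothing tall within 15 mm of that line). Capacitors (top 16 mm) and terminals (12 mm) near the corners. Clamped across its 64 mm, either way round.
- screwdriver: Bystander: red screwdriver, 190 mm, lying. Leave it.
- pliers: Bystander: red-handled pliers, 157 mm, lying. Leave them.
- solder_spool: Bystander: red solder spool, 56 mm diameter, 48 mm high. Leave it.
- tape_roll: Bystander: blue tape roll, 84 mm diameter, 19 mm high. Leave it.
- spray_can: Bystander: spray can, 52 mm diameter, 170 mm high, standing. Leave it.
- flux_bottle: Bystander: white bottle with orange cap, 68 mm diameter, 190 mm high, standing. Leave it.
Things that resemble listed ones, but are neither listed nor needed, are in the scene too. Several things look just like the board: the one meant starts nearest to the robot's base. Leave any turquoise look-alike of the holder alone.

How it is judged:
By the outcome, as a careful person would: the job done as asked, in the order asked, and still so for the second after the job is handed in, with the robot touching nothing.
It also fails if it takes over 72 s, if anything falls off the work surface, if the arm or the gripper's body presses on something with over 40 N, if the wrist force passes 120 N, or if a joint passes its speed limit or range.

## Working session

There is one attempt and no reset: what is moved stays moved. The work goes in short steps, Python scripts to look and compute and a tool call to move; the robot and the scene stay as the last step left them, time stands still between calls to the robot, and variables do not carry over. Pictures are saved under pics/ and viewed, at most 10 in all, crops included, and the job is handed in when it is done.

Besides the shell and the picture viewer there is one more tool, called after ">>>" by a JSON object that holds its "method" and its "body". drive_tool: Moves the arm, as the interface text tells. Its arguments: {"type":"object","properties":{"rows":{"type":"array","items":{"type":"array","items":{"type":"array","items":{"type":"number"}}}},"force":{"type":"number"}},"required":["rows"]}

```bash
mkdir -p pics
cat > h.py <<'E'
import numpy as np, cv2
from scipy.spatial.transform import Rotation as R
from plant import monitor, viewer, order, ctrl
def grab(name):
    o=monitor.get_obs(); c=viewer.camera(name)
    f=240/np.tan(np.radians(c["fov_y"])/2)
    if name=="wrist":
        T=np.eye(4); T[:3,:3]=R.from_quat(o["tcp_rot"]).as_matrix(); T[:3,3]=o["tcp_pos"]; T=T@c["tool_from_camera"]
    else:
        T=np.eye(4); q=np.array(c["orientation"]); T[:3,:3]=R.from_quat(q).as_matrix() if q.shape==(4,) else q; T[:3,3]=c["position"]
    d=dict(img=c["img"],rz=c["range_z"],f=f,cx=c["cx"],cy=c["cy"],T=T); return d
def save(d,n):
    np.savez(n+".npz",**d); cv2.imwrite("pics/"+n+".png",d["img"][:,:,::-1])
def load(n): return dict(np.load(n+".npz"))
def pt(d,u,v,z=None):
    """world point by depth at pixel, or by plane world z"""
    r=np.array([(u-d["cx"])/d["f"],(v-d["cy"])/d["f"],1.]); T=d["T"]
    if z is None: s=np.median(d["rz"][int(v)-1:int(v)+2,int(u)-1:int(u)+2])
    else: s=(z-T[2,3])/(T[:3,:3]@r)[2]
    return T[:3,:3]@(r*s)+T[:3,3]
def tri(d1,p1,d2,p2):
    A=[];b=[]
    for d,p in((d1,p1),(d2,p2)):
        r=d["T"][:3,:3]@np.array([(p[0]-d["cx"])/d["f"],(p[1]-d["cy"])/d["f"],1.]); r/=np.linalg.norm(r)
        M=np.eye(3)-np.outer(r,r);A.append(M);b.append(M@d["T"][:3,3])
    return np.linalg.lstsq(np.vstack(A),np.hstack(b),rcond=None)[0]
def proj(d,p):
    q=np.linalg.inv(d["T"])@np.append(p,1); return q[:2]/q[2]*d["f"]+[d["cx"],d["cy"]]
E
python3 - <<'E'
from h import *
np.set_printoptions(precision=4,suppress=True)
for n in("top","scene"):
    d=grab(n); save(d,n+"0"); print(n,d["T"],d["f"],d["cx"],d["cy"])
o=monitor.get_obs();print(o["tcp_pos"],o["tcp_rot"],ctrl.grip_depth)
E
```

```text
top [[-0.013  -0.9985  0.0539  0.4356]
 [-0.9999  0.0135  0.0091 -0.0139]
 [-0.0098 -0.0538 -0.9985  1.1467]
 [ 0.      0.      0.      1.    ]] 436.1448031588527 315.29271845201913 237.8069774310226
scene [[ 0.8711  0.4232 -0.2492  0.8335]
 [ 0.491  -0.7398  0.4601 -0.6494]
 [ 0.0104 -0.5231 -0.8522  1.2193]
 [ 0.      0.      0.      1.    ]] 605.1393387563475 319.24049002477705 232.47432329101972
[0.2754 0.5604 0.2303] [ 0.2264  0.974  -0.0008 -0.0003] -0.0187
```

View pics/top0.png

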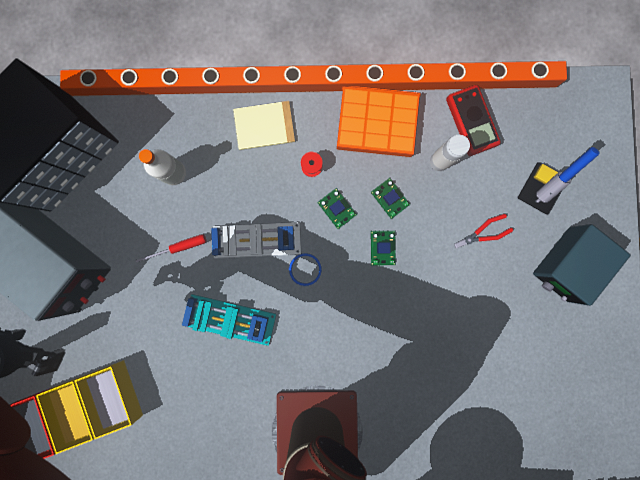

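View pics/scene0.png

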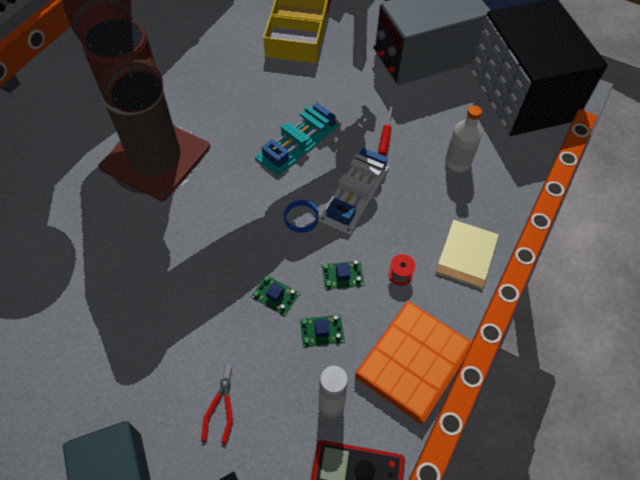

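Run:
```python
from h import *
a=load("top0")["img"];b=load("scene0")["img"]
A=cv2.resize(a[205:285,195:325],None,fx=6,fy=6,interpolation=cv2.INTER_CUBIC)[:,:780]
cv2.imwrite("pics/c1.png",A[:,:,::-1])
B=cv2.resize(b[135:235,300:400],None,fx=4,fy=4,interpolation=cv2.INTER_CUBIC)
C=cv2.resize(a[218:278,353:413],(400,400),interpolation=cv2.INTER_CUBIC)
cv2.imwrite("pics/c2.png",np.hstack([B,C])[:,:,::-1])
```

```text
(no output)
```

View pics/c1.png

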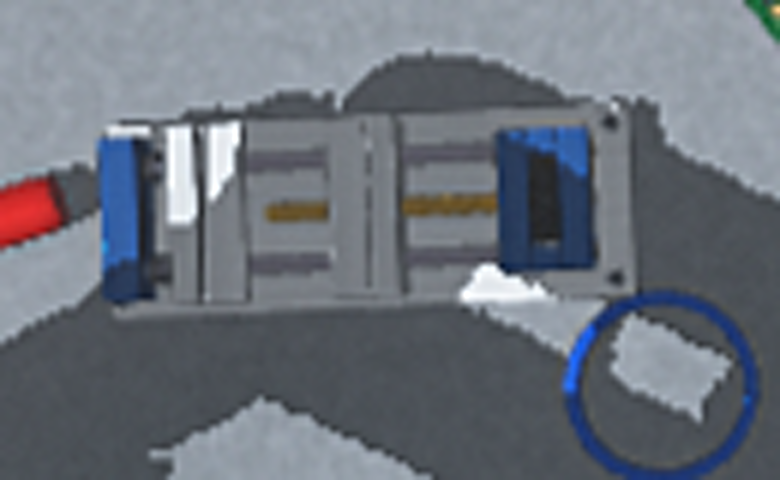

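View pics/c2.png

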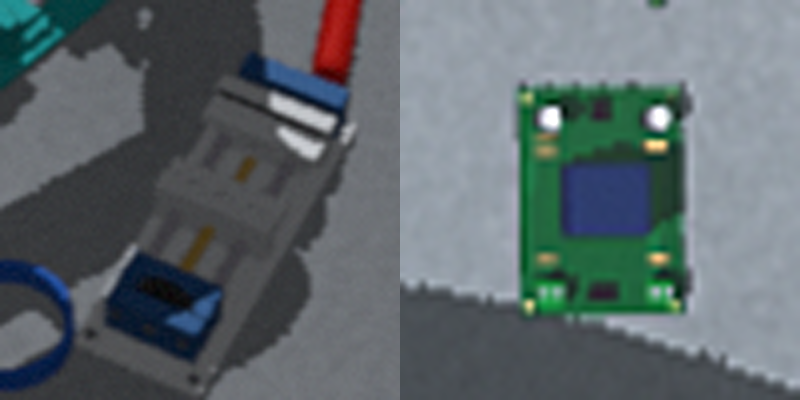

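Run:
```python
from h import *
np.set_printoptions(precision=4,suppress=True)
t=load("top0");s=load("scene0")
c1=lambda c:((c[0]+.5)/6-.5+195,(c[1]+.5)/6-.5+205)
c2=lambda c:((c[0]-399.5)*.15-.5+353,(c[1]+.5)*.15-.5+218)
print("board",[pt(t,*c2(c),z=.002) for c in((520,87),(685,87),(685,313),(520,313))])
print("xfmr",[pt(t,*c2(c),z=.026) for c in((563,165),(651,165),(651,237),(563,237))],pt(t,*c2((607,200))))
print("wheelblk",[pt(t,*c1(c),z=.043) for c in((499,128),(588,126),(595,267),(502,270))],pt(t,*c1((520,200))))
print("base",[pt(t,*c1(c),z=.01) for c in((630,108),(632,293))])
print("endblk",[pt(t,*c1(c),z=.043) for c in((99,138),(103,302),(138,138),(138,298))],pt(t,*c1((120,220))))
o=monitor.get_obs();Rm=R.from_quat(o["tcp_rot"]).as_matrix();print(Rm)
```

```text
board [array([ 0.5143, -0.1489,  0.002 ]), array([ 0.5134, -0.2138,  0.002 ]), array([ 0.4246, -0.2118,  0.002 ]), array([ 0.4254, -0.1471,  0.002 ])]
xfmr [array([ 0.4823, -0.162 ,  0.026 ]), array([ 0.4819, -0.1959,  0.026 ]), array([ 0.4542, -0.1952,  0.026 ]), array([ 0.4546, -0.1614,  0.026 ])] [ 0.4687 -0.1788  0.0251]
wheelblk [array([0.5267, 0.0912, 0.043 ]), array([0.5271, 0.0535, 0.043 ]), array([0.4673, 0.0511, 0.043 ]), array([0.4666, 0.0904, 0.043 ])] [0.4962 0.0827 0.0416]
base [array([0.5374, 0.0371, 0.01  ]), array([0.4568, 0.0371, 0.01  ])]
endblk [array([0.5248, 0.2609, 0.043 ]), array([0.4553, 0.2592, 0.043 ]), array([0.5246, 0.2444, 0.043 ]), array([0.4568, 0.2444, 0.043 ])] [0.4899 0.2521 0.0426]
[[-0.8975  0.4411 -0.001 ]
 [ 0.4411  0.8975 -0.0015]
 [ 0.0002 -0.0018 -1.    ]]
```

>>> {"method": "drive_tool", "body": {"rows": [[[1,-0.2,-0.25,0,4],[1,-0.25,-0.29,0,8.1],[1,-0.25,-0.29,0,8.1],[1,-0.25,-0.29,0,8.1],[1,-0.25,-0.29,0,8.1],[1,-0.25,-0.29,0,8.1],[1,-0.25,-0.29,0,8.1],[1,-0.25,-0.29,0,8.1]]]}}

```text
clock: 1.1
tcp_pos: [0.3722, 0.1901, 0.2312]
tcp_rot: [0.713, 0.701, 0.0, -0.0]
contact_force: [0.6, 0.4, -0.5]
finger_gap: 1.001
gripper_force: 0.0
```

Run:
```python
from h import *
np.set_printoptions(precision=4,suppress=True)
c=viewer.camera("wrist");print(c["fov_y"],c["cx"],c["cy"],c["tool_from_camera"])
d=grab("wrist");save(d,"w1");o=monitor.get_obs();print(o["clock"],o["tcp_pos"],R.from_quat(o["tcp_rot"]).as_matrix(),o["contact_force"],d["T"])
```

```text
71.84468084774723 322.2024851377789 230.89228490739555 [[ 0.0003 -0.9561 -0.2931  0.075 ]
 [ 1.      0.0003  0.0001  0.0008]
 [-0.     -0.2931  0.9561 -0.1427]
 [ 0.      0.      0.      1.    ]]
1.2 [0.3718 0.1913 0.2312] [[ 0.0151  0.9999 -0.0004]
 [ 0.9999 -0.0151  0.0004]
 [ 0.0004 -0.0005 -1.    ]] [-0.7702  0.3124  0.5498] [[ 0.9999 -0.0152 -0.005   0.374 ]
 [-0.016  -0.9561 -0.2925  0.2657]
 [-0.0004  0.2926 -0.9562  0.3739]
 [ 0.      0.      0.      1.    ]]
```

View pics/w1.png

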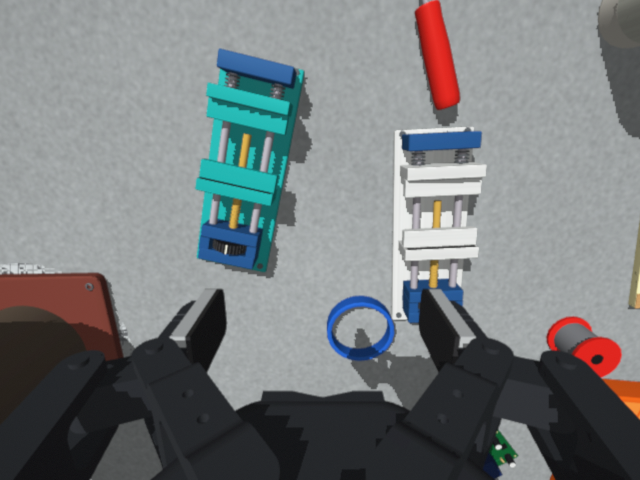

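>>> {"method": "drive_tool", "body": {"rows": [[[1,-0.05,0.06,0,0],[1,-0.09,0.12,0,0],[1,-0.09,0.12,0,0],[1,-0.09,0.12,0,0]]]}}

```text
clock: 1.7
tcp_pos: [0.4912, 0.099, 0.2306]
tcp_rot: [0.713, 0.701, -0.0, -0.001]
contact_force: [-1.3, 0.7, 0.0]
finger_gap: 1.003
gripper_force: 0.0
```

Run:
```python
from h import *
d=grab("wrist");save(d,"w2")
```

>>> {"method": "drive_tool", "body": {"rows": [[[1,-0.06,0,0,0],[1,-0.1,0,0,0],[1,-0.1,0,0,0],[1,-0.1,0,0,0]]]}}

```text
clock: 2.25
tcp_pos: [0.4885, 0.0001, 0.2313]
tcp_rot: [0.713, 0.702, 0.0, -0.0]
contact_force: [0.9, -0.3, 0.7]
finger_gap: 1.001
gripper_force: 0.0
```

Run:
```python
from h import *
d=grab("wrist");save(d,"w3")
a=load("w2")["img"][0:300,150:470]; b=d["img"][0:300,150:470]
cv2.imwrite("pics/c3.png",cv2.resize(np.hstack([a,b]),None,fx=1.25,fy=1.25)[:,:,::-1])
cv2.imwrite("pics/c4.png",cv2.resize(a[:,100:300],None,fx=2,fy=2,interpolation=cv2.INTER_CUBIC)[:,:,::-1])
```

```text
(no output)
```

View pics/c3.png

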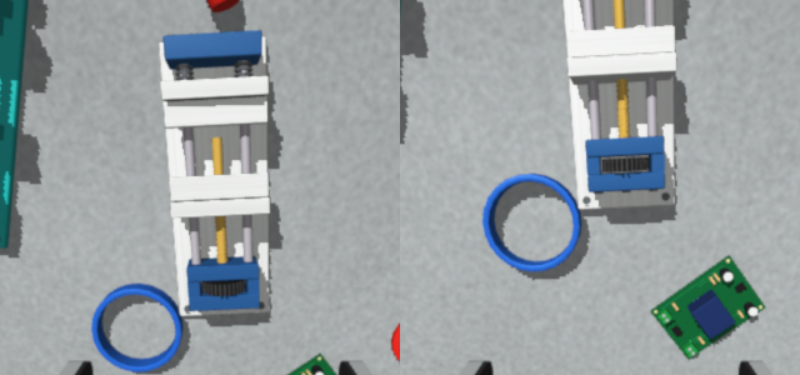

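View pics/c4.png

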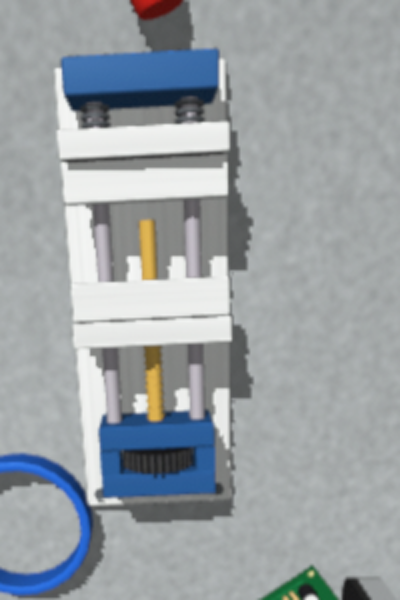

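>>> {"method": "drive_tool", "body": {"rows": [[[1,-0.06,0,0,0],[1,-0.12,0,0,0],[1,-0.14,-0.02,0,0],[1,-0.14,-0.02,0,0],[1,-0.14,-0.02,0,0]]]}}

```text
clock: 2.92
tcp_pos: [0.467, -0.1399, 0.2314]
tcp_rot: [0.713, 0.702, 0.0, 0.0]
contact_force: [0.3, -0.2, -0.3]
finger_gap: 1.001
gripper_force: 0.0
```

Run:
```python
from h import *
np.set_printoptions(precision=4,suppress=True)
d=grab("wrist");save(d,"w4")
# project estimated board points for a look at pixel prediction
def tops(d,lo,hi,box):
    h,w=d["rz"].shape;u,v=np.meshgrid(np.arange(w),np.arange(h))
    P=np.stack([(u-d["cx"])/d["f"]*d["rz"],(v-d["cy"])/d["f"]*d["rz"],d["rz"]],-1)@d["T"][:3,:3].T+d["T"][:3,3]
    m=(P[...,2]>lo)&(P[...,2]<hi)&(d["rz"]>0)&(P[...,0]>box[0])&(P[...,0]<box[1])&(P[...,1]>box[2])&(P[...,1]<box[3])
    return P[m].astype(np.float32),d["img"][m]
for n in("w2","w3"):
    e=load(n)
    for lo,hi,box,t in((.04,.047,(.44,.55,.03,.10),"wblk"),(.04,.047,(.44,.55,.235,.28),"endblk"),(.05,.056,(.44,.55,.1,.24),"jaws"),(.043,.0475,(.44,.55,.1,.235),"ledges"),(.006,.014,(.4,.6,.0,.3),"base")):
        P,_=tops(e,lo,hi,box)
        if len(P)<50: continue
        r=cv2.minAreaRect(P[:,:2].copy()*1000); print(n,t,len(P),np.median(P[:,2]),r, cv2.boxPoints(r).round(1).tolist())
# wrist view: board
P,I=tops(d,.0,.03,(.4,.56,-.25,-.12))
for t,lo,hi in(("board",.0012,.004),("xf",.022,.03)):
    Q,I=tops(d,lo,hi,(.4,.56,-.25,-.12));
    if t=="board": Q=Q[(I[:,1].astype(int)>I[:,0]+25)&(I[:,1]>I[:,2].astype(int)+15)]
    print(t,len(Q),np.median(Q[:,2]) if len(Q) else 0); r=cv2.minAreaRect(Q[:,:2].copy()*1000); print(r,cv2.boxPoints(r).round(1).tolist())
```

```text
w2 wblk 1819 0.04296905 ((498.1680908203125, 74.11666870117188), (59.925376892089844, 39.0833740234375), 1.6285709142684937) [[467.70001220703125, 92.80000305175781], [468.79998779296875, 53.70000076293945], [528.7000122070312, 55.400001525878906], [527.5999755859375, 94.5]]
w2 endblk 1619 0.04287666 ((492.20556640625, 253.53639221191406), (69.63568878173828, 16.49521255493164), 1.78806734085083) [[457.1000061035156, 260.70001220703125], [457.70001220703125, 244.1999969482422], [527.2999877929688, 246.39999389648438], [526.7000122070312, 262.8999938964844]]
w2 jaws 2341 0.051911168 ((494.4678039550781, 182.662109375), (75.53837585449219, 96.0165786743164), 1.8746663331985474) [[455.1000061035156, 229.39999389648438], [458.29998779296875, 133.39999389648438], [533.7999877929688, 135.89999389648438], [530.5999755859375, 231.89999389648438]]
w2 ledges 3244 0.044998664 ((494.4711608886719, 182.7168731689453), (75.80060577392578, 72.08171844482422), 1.7324999570846558) [[455.5, 217.60000610351562], [457.70001220703125, 145.5], [533.4000244140625, 147.8000030517578], [531.2999877929688, 21
[... 1291 characters left out ...]
79296875, 192.10000610351562], [401.8999938964844, 3.5999999046325684], [541.2999877929688, 6.5], [537.2999877929688, 195.10000610351562]]
board 2232 0.0021630344
((493.2178955078125, -180.90940856933594), (67.79463958740234, 138.20828247070312), 85.90001678466797) [[421.8999938964844, -209.8000030517578], [559.7000122070312, -219.6999969482422], [564.5999755859375, -152.0], [426.70001220703125, -142.1999969482422]]
xf 696 0.025992401
((470.5911865234375, -178.36068725585938), (32.01225662231445, 26.840194702148438), 88.85579681396484) [[456.8999938964844, -194.10000610351562], [483.70001220703125, -194.60000610351562], [484.29998779296875, -162.60000610351562], [457.5, -162.10000610351562]]
```

View pics/w4.png

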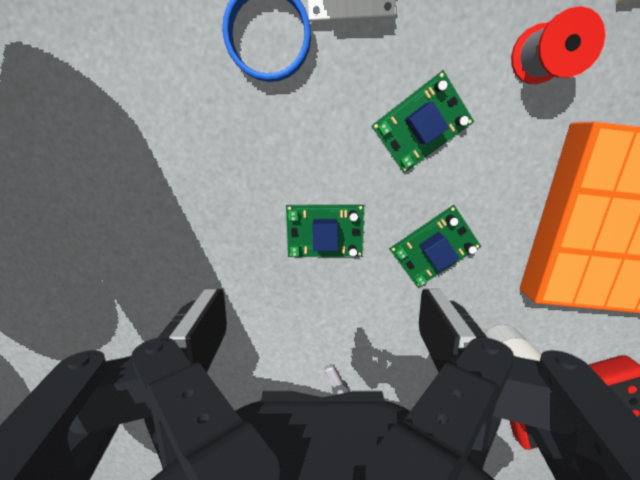

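>>> {"method": "drive_tool", "body": {"rows": [[[0.75,-0.038,0.004,0.05,0],[0.75,-0.038,0.004,0.1,0],[0.75,-0.038,0.004,0.15,0],[0.75,-0.038,0.004,0.19,0],[0.75,-0.038,0.004,0.19,0],[0.75,-0.038,0.004,0.19,0]]]}}

```text
clock: 3.72
tcp_pos: [0.4713, -0.1792, 0.0428]
tcp_rot: [0.713, 0.702, 0.0, 0.001]
contact_force: [0.3, 0.4, 0.6]
finger_gap: 0.75
gripper_force: 0.0
```

Run:
```python
from h import *
np.set_printoptions(precision=4,suppress=True)
d=load("w4");I=cv2.cvtColor(d["img"],cv2.COLOR_RGB2HSV)
m=cv2.inRange(I,(45,90,30),(85,255,255)); m[:195]=0;m[265:]=0;m[:,:280]=0;m[:,372:]=0
k=cv2.findNonZero(m); r=cv2.minAreaRect(k); B=cv2.boxPoints(r)
C=np.array([pt(d,u,v,.002) for u,v in B]);print(r,C,C.mean(0))
t=load("top0");print("tri ctr",tri(d,tuple(proj(d,C.mean(0))),t,(383.4,247.5)))
o=monitor.get_obs();print(o["tcp_pos"])
```

```text
((324.5, 230.5), (51.0, 77.0), 90.0) [[ 0.4263 -0.1471  0.002 ]
 [ 0.5147 -0.1485  0.002 ]
 [ 0.516  -0.2112  0.002 ]
 [ 0.4234 -0.2098  0.002 ]] [ 0.4701 -0.1791  0.002 ]
tri ctr [ 0.4701 -0.1839 -0.0135]
[ 0.4713 -0.1792  0.0428]
```

>>> {"method": "drive_tool", "body": {"rows": [[[0.75,0,0,0.02,0],[0.75,0,0,0.034,0],[0.75,0,0,0.034,0],[0.25,0,0,0.034,0],[0.25,0,0,0.034,0],[0.25,0,0,0.034,0],[0.25,0,0,0.034,0],[0.25,0,0,0.034,0]]], "force": 50}}

```text
clock: 4.72
tcp_pos: [0.4707, -0.1798, 0.0083]
tcp_rot: [0.713, 0.701, 0.0, 0.001]
contact_force: [-0.7, -0.5, 5.5]
finger_gap: 0.313
gripper_force: 50.7
```

>>> {"method": "drive_tool", "body": {"rows": [[[0.25,0,0,-0.04,0],[0.25,0,0,-0.09,0],[0.25,0.05,0.003,-0.11,0],[0.25,0.11,0.006,-0.11,0],[0.25,0.17,0.009,-0.11,0],[0.25,0.23,0.012,-0.11,0],[0.25,0.28,0.015,-0.11,0],[0.25,0.3,0.016,-0.11,0]]]}}

```text
clock: 5.72
tcp_pos: [0.4903, 0.123, 0.117]
tcp_rot: [0.712, 0.702, -0.0, -0.0]
contact_force: [-0.5, -0.6, -1.8]
finger_gap: 0.317
gripper_force: 50.0
```

Run:
```python
from h import *
np.set_printoptions(precision=4,suppress=True)
d=grab("wrist");save(d,"w5");o=monitor.get_obs();print(o["tcp_pos"],o["tcp_rot"],o["contact_force"],o["finger_gap"])
```

```text
[0.4903 0.1241 0.117 ] [ 0.7121  0.7021  0.0003 -0.0008] [-0.3995  2.203  -0.0575] 0.31507683408880033
```

View pics/w5.png

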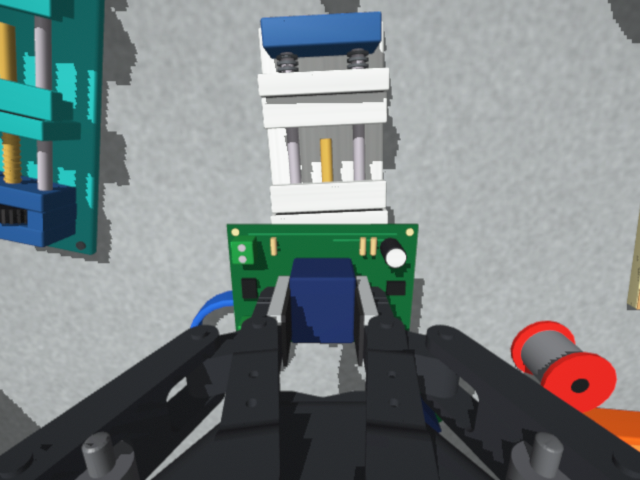

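Run:
```python
from h import *
np.set_printoptions(precision=4,suppress=True)
d=load("w5")
I=cv2.cvtColor(d["img"],cv2.COLOR_RGB2HSV)
m=cv2.inRange(I,(45,90,30),(85,255,255)); m[:215]=0;m[:,:220]=0;m[:,425:]=0;m[330:]=0
v,u=np.nonzero(m);z=d["rz"][v,u]
P=np.stack([(u-d["cx"])/d["f"]*z,(v-d["cy"])/d["f"]*z,z],-1)@d["T"][:3,:3].T+d["T"][:3,3]
zm=np.median(P[:,2]);k=abs(P[:,2]-zm)<.004;P=P[k];u=u[k];v=v[k]
c=np.linalg.lstsq(np.c_[P[:,:2]-[.49,.16],np.ones(len(P))],P[:,2],rcond=None)[0];print("plane",c,len(P))
# front edge: for each column the topmost green
fe=np.array([P[u==i][np.argmin(v[u==i])] for i in range(240,410) if (u==i).any()])
e=np.polyfit(fe[:,0],fe[:,1],1);print("front edge slope,y at x=.4903",e,np.polyval(e,.4903))
for lo,hi in((225,232),):
  r=[(P[v==j][:,0].min(),P[v==j][:,0].max()) for j in range(226,300,8)]
  print(np.array(r))
```

```text
plane [-0.0024  0.001   0.1108] 8875
front edge slope,y at x=.4903 [-0.0135  0.162 ] 0.1553884080403533
[[0.4472 0.5357]
 [0.4471 0.5355]
 [0.4467 0.5357]
 [0.4467 0.536 ]
 [0.4469 0.5359]
 [0.4463 0.536 ]
 [0.4466 0.5356]
 [0.4467 0.536 ]
 [0.4462 0.5358]
 [0.4466 0.5361]]
```

>>> {"method": "drive_tool", "body": {"rows": [[[0.25,0.03,0.001,0,-0.32],[0.25,0.059,0.0024,0,-0.32],[0.25,0.059,0.0024,0.02,-0.32],[0.25,0.059,0.0024,0.04,-0.32],[0.25,0.059,0.0024,0.05,-0.32],[0.25,0.059,0.0024,0.05,-0.32],[0.25,0.059,0.0024,0.05,-0.32],[0.25,0.059,0.0024,0.05,-0.32]]]}}

```text
clock: 6.78
tcp_pos: [0.4951, 0.1793, 0.0682]
tcp_rot: [0.697, 0.717, 0.001, 0.0]
contact_force: [-0.4, 0.5, -1.6]
finger_gap: 0.317
gripper_force: 50.0
```

```bash
cat > fe.py <<'E'
from h import *
np.set_printoptions(precision=4,suppress=True)
import sys
def pts(d,m):
    v,u=np.nonzero(m&(d["rz"]>0));z=d["rz"][v,u]
    return np.stack([(u-d["cx"])/d["f"]*z,(v-d["cy"])/d["f"]*z,z],-1)@d["T"][:3,:3].T+d["T"][:3,3],u,v
def look(n):
    d=grab("wrist");save(d,n);o=monitor.get_obs();print("tcp",o["tcp_pos"],o["tcp_rot"],o["contact_force"],o["clock"])
    I=cv2.cvtColor(d["img"],cv2.COLOR_RGB2HSV)
    P,u,v=pts(d,cv2.inRange(I,(45,90,30),(85,255,255))>0)
    k=(P[:,0]>.44)&(P[:,0]<.55)&(P[:,1]>.13)&(P[:,1]<.24)&(P[:,2]>.03)&(P[:,2]<.2);P,u,v=P[k],u[k],v[k]
    zm=np.median(P[:,2]);k=abs(P[:,2]-zm)<.0025;P,u,v=P[k],u[k],v[k]
    c=np.linalg.lstsq(np.c_[P[:,:2]-[.495,.18],np.ones(len(P))],P[:,2],rcond=None)[0];print("board plane",c)
    fe=np.array([P[u==i][np.argmin(v[u==i])] for i in np.unique(u)]);fe=fe[abs(fe[:,1]-np.median(fe[:,1]))<.006]
    e=np.polyfit(fe[:,0],fe[:,1],1);print("front slope, y@.4945",e[0],np.polyval(e,.4945),"x range",np.percentile(P[:,0],[.5,99.5]))
    w=(I[...,1]<40)&(I[...,2]>90)
    P,u,v=pts(d,w);k=(P[:,2]>.0505)&(P[:,2]<.054)&(abs(P[:,0]-.4945)<.03)&(P[:,1]>.1)&(P[:,1]<.24);P=P[k]
    s=P[:,1]-.0314*(P[:,0]-.4945)
    for lo,hi,t in((.1,.18,"slide top"),(.18,.24,"spring top")):
        q=s[(s>lo)&(s<hi)]
        if len(q)>30: print(t,np.percentile(q,[2,50,98]),len(q))
    return d
if __name__=="__main__": look(sys.argv[1])
E
python3 fe.py w6
```

```text
tcp [0.495  0.1794 0.0681] [0.6973 0.7168 0.0006 0.0004] [ 0.5188  1.0642 -1.2497] 6.825
board plane [0.0005 0.0005 0.062 ]
front slope, y@.4945 0.028128568658487296 0.2115621174018529 x range [0.451  0.5409]
slide top [0.1347 0.1376 0.1404] 521
spring top [0.2185 0.2247 0.2305] 3092
```

>>> {"method": "drive_tool", "body": {"rows": [[[0.25,0.0028,-0.0014,0,0],[0.25,0.0028,-0.0014,0.005,0],[0.25,0.0028,-0.0014,0.01,0],[0.25,0.0028,-0.0014,0.0135,0],[0.25,0.0028,-0.0014,0.015,0],[0.25,0.0028,-0.0014,0.015,0],[0.25,0.0028,-0.0014,0.015,0]]]}}

```text
clock: 7.7
tcp_pos: [0.4927, 0.182, 0.0533]
tcp_rot: [0.697, 0.717, -0.0, -0.0]
contact_force: [-6.0, -0.7, 9.9]
finger_gap: 0.317
gripper_force: 51.4
```

```bash
python3 fe.py w7
```

```text
tcp [0.4926 0.182  0.0533] [ 0.6972  0.7169 -0.0005 -0.0003] [-6.4284 -1.6045  9.7979] 7.75
board plane [-0.0005  0.0004  0.0471]
front slope, y@.4945 0.024721900510687747 0.21452101167502052 x range [0.4485 0.5384]
slide top [0.1349 0.1407 0.1466] 1466
spring top [0.2184 0.2246 0.2304] 3642
```

>>> {"method": "drive_tool", "body": {"rows": [[[0.4,0,0,0,0],[0.5,0,0,0,0],[0.5,0,0,0,0],[0.5,0,0,-0.02,0],[0.5,0,0,-0.06,0],[0.5,0,0,-0.1,0],[0.5,0,0,-0.1,0],[0.5,0,0,-0.1,0]]]}}

```text
clock: 8.75
tcp_pos: [0.4926, 0.182, 0.1518]
tcp_rot: [0.697, 0.717, -0.0, -0.0]
contact_force: [0.0, -0.4, 0.1]
finger_gap: 0.498
gripper_force: 0.0
```

>>> {"method": "drive_tool", "body": {"rows": [[[0,-0.05,0,0,0],[0,-0.1,0,0,0],[0,-0.108,0,0,0],[0,-0.108,0,0,0],[0,-0.108,0,0,0],[0,-0.108,0,0,0]]]}}

```text
clock: 9.5
tcp_pos: [0.4957, 0.0751, 0.1521]
tcp_rot: [0.697, 0.717, -0.0, -0.0]
contact_force: [-0.5, 0.6, -1.0]
finger_gap: -0.003
gripper_force: 0.0
```

```bash
python3 fe.py w8
python3 - <<'E'
from fe import *
d=load("w3")
P,u,v=pts(d,np.ones((480,640),bool));k=(abs(P[:,0]-.498)<.025)&(abs(P[:,1]-.0737)<.012)&(P[:,2]>.0445);Q=P[k]
print(len(Q),Q.min(0),Q.max(0),Q.mean(0)); t=Q[Q[:,2]>.047];print(t.min(0),t.max(0),t.mean(0))
E
```

```text
tcp [0.4958 0.075  0.1522] [ 0.6967  0.7174 -0.     -0.0001] [-0.8882 -0.2452  0.314 ] 9.55
board plane [-0.0001  0.0004  0.047 ]
front slope, y@.4945 0.030105512647824528 0.21393964459417297 x range [0.4489 0.5384]
slide top [0.1353 0.1409 0.1469] 1476
spring top [0.2185 0.2234 0.2282] 1724
263 [0.474  0.0626 0.0445] [0.5225 0.0847 0.0501] [0.4981 0.0736 0.0469]
[0.4911 0.069  0.047 ] [0.5062 0.0782 0.0501] [0.4978 0.0735 0.0481]
```

>>> {"method": "drive_tool", "body": {"rows": [[[0,-0.0018,0.0112,0.05,0],[0,-0.0018,0.0112,0.09,0],[0,-0.0018,0.0112,0.1,0],[0,-0.0018,0.0112,0.1,0],[0,-0.0018,0.0112,0.1025,0],[0,-0.0018,0.0112,0.1025,0],[0,-0.0018,0.0112,0.1035,0],[0,-0.0018,0.0112,0.1035,0]]]}}

```text
clock: 10.55
tcp_pos: [0.5073, 0.0726, 0.0491]
tcp_rot: [0.697, 0.717, 0.0, 0.0]
contact_force: [0.1, 0.4, -0.3]
finger_gap: 0.002
gripper_force: 0.0
```

>>> {"method": "drive_tool", "body": {"rows": [[[0,0.0005,0,0.0008,0],[0,0.0005,0,0.001,0],[0,0.0005,0,0.001,0]]]}}

```text
clock: 10.92
tcp_pos: [0.5071, 0.0731, 0.0477]
tcp_rot: [0.697, 0.717, -0.0, -0.0]
contact_force: [0.5, 0.0, 0.2]
finger_gap: 0.003
gripper_force: 0.0
```

>>> {"method": "drive_tool", "body": {"rows": [[[0,0,0,0.0007,0],[0,0,0,0.0007,0],[0,0,0,0.0007,0]]]}}

```text
clock: 11.3
tcp_pos: [0.5072, 0.0731, 0.0474]
tcp_rot: [0.697, 0.717, 0.0, 0.0]
contact_force: [-2.0, -0.9, 4.6]
finger_gap: 0.002
gripper_force: 2.0
```

>>> {"method": "drive_tool", "body": {"rows": [[[0,0,0,0.0005,0],[0,0,0,0.0005,0],[0,0,0,0.0005,0]]]}}

```text
clock: 11.68
tcp_pos: [0.5076, 0.0731, 0.0472]
tcp_rot: [0.697, 0.717, 0.0, 0.0]
contact_force: [-2.3, 0.5, 6.2]
finger_gap: 0.002
gripper_force: 2.9
```

>>> {"method": "drive_tool", "body": {"rows": [[[0,0,0,0.0008,0],[0,0,0,0.0008,0],[0,0,0,0.0008,0]]]}}

```text
clock: 12.05
tcp_pos: [0.5083, 0.0731, 0.0469]
tcp_rot: [0.697, 0.717, 0.001, 0.001]
contact_force: [-1.6, 0.7, 7.6]
finger_gap: 0.002
gripper_force: 3.5
```

>>> {"method": "drive_tool", "body": {"rows": [[[0,0,-0.0015,0,0],[0,0,-0.003,0,0],[0,0,-0.004,0,0]]]}}

```text
clock: 12.42
tcp_pos: [0.5058, 0.073, 0.0474]
tcp_rot: [0.697, 0.717, 0.002, 0.002]
contact_force: [5.5, 0.7, 8.1]
finger_gap: 0.0
gripper_force: 3.8
```

>>> {"method": "drive_tool", "body": {"rows": [[[0,0,-0.002,0.0003,0],[0,0,-0.004,0.0003,0],[0,0,-0.006,0.0003,0],[0,0,-0.006,0.0003,0]]]}}

```text
clock: 12.92
tcp_pos: [0.4999, 0.0729, 0.0477]
tcp_rot: [0.697, 0.717, 0.002, 0.002]
contact_force: [2.1, 0.5, 12.0]
finger_gap: -0.005
gripper_force: 5.8
```

```bash
python3 fe.py w9
```

```text
tcp [0.4999 0.0729 0.0477] [0.6973 0.7168 0.0021 0.0021] [ 3.1234  0.3308 12.4559] 12.975
board plane [0.0001 0.0004 0.0471]
front slope, y@.4945 0.029816740194007804 0.19380828389768168 x range [0.4491 0.5386]
slide top [0.1358 0.1419 0.1477] 4565
```

>>> {"method": "drive_tool", "body": {"rows": [[[0,0,-0.002,0,0],[0,0,-0.004,0,0],[0,0,-0.006,0,0],[0,0,-0.006,0,0]]]}}

```text
clock: 13.48
tcp_pos: [0.494, 0.0727, 0.0477]
tcp_rot: [0.697, 0.717, 0.002, 0.002]
contact_force: [2.8, 0.7, 10.6]
finger_gap: 0.002
gripper_force: 5.8
```

>>> {"method": "drive_tool", "body": {"rows": [[[0,0,-0.002,0,0],[0,0,-0.004,0,0],[0,0,-0.006,0,0],[0,0,-0.006,0,0]]]}}

```text
clock: 13.98
tcp_pos: [0.4866, 0.0724, 0.0469]
tcp_rot: [0.697, 0.717, 0.001, 0.001]
contact_force: [1.5, 0.7, 9.5]
finger_gap: 0.001
gripper_force: 4.9
```

```bash
python3 fe.py w10
```

```text
tcp [0.4867 0.0724 0.0469] [0.6972 0.7168 0.0011 0.0012] [ 0.8427  0.3819 10.5221] 14.025
board plane [-0.     -0.0009  0.047 ]
front slope, y@.4945 0.029631129135054474 0.19350794516166211 x range [0.4491 0.5383]
slide top [0.1377 0.1437 0.1496] 4680
```

>>> {"method": "drive_tool", "body": {"rows": [[[0,0,0,-0.01,0],[0,0,0.01,-0.01,0],[0,0,0.02,-0.01,0],[0,0,0.02,-0.01,0],[0,0,0.02,-0.005,0],[0,0,0.02,-0.002,0],[0,0,0.02,0,0],[0,0,0.02,0,0]]]}}

```text
clock: 15.02
tcp_pos: [0.5068, 0.0731, 0.0472]
tcp_rot: [0.697, 0.717, 0.001, 0.001]
contact_force: [-0.4, 0.4, 10.1]
finger_gap: 0.001
gripper_force: 4.8
```

>>> {"method": "drive_tool", "body": {"rows": [[[0,0,-0.002,0.0003,0],[0,0,-0.004,0.0005,0],[0,0,-0.006,0.0005,0],[0,0,-0.009,0.0004,0],[0,0,-0.012,0.0003,0],[0,0,-0.012,0.0003,0]]]}}

```text
clock: 15.78
tcp_pos: [0.4963, 0.0728, 0.0477]
tcp_rot: [0.697, 0.717, 0.002, 0.002]
contact_force: [1.4, 0.0, 10.6]
finger_gap: -0.002
gripper_force: 5.5
```

>>> {"method": "drive_tool", "body": {"rows": [[[0,0,-0.0025,0,0],[0,0,-0.005,0,0],[0,0,-0.0075,0,0],[0,0,-0.01,0,0],[0,0,-0.01,0,0]]]}}

```text
clock: 16.4
tcp_pos: [0.4847, 0.0724, 0.0465]
tcp_rot: [0.697, 0.717, 0.001, 0.001]
contact_force: [1.5, -0.3, 7.0]
finger_gap: -0.0
gripper_force: 3.0
```

```bash
python3 fe.py w11
```

```text
tcp [0.4847 0.0724 0.0465] [0.6972 0.7168 0.0012 0.0013] [ 1.4201 -0.0894  6.9131] 16.45
board plane [-0.0001 -0.0009  0.0471]
front slope, y@.4945 0.02801622051263177 0.19333942431311424 x range [0.4491 0.5383]
slide top [0.1405 0.1463 0.152 ] 4693
```

>>> {"method": "drive_tool", "body": {"rows": [[[0,0,0,-0.01,0],[0,0,0.01,-0.01,0],[0,0,0.022,-0.01,0],[0,0,0.022,-0.01,0],[0,0,0.022,-0.005,0],[0,0,0.022,-0.002,0],[0,0,0.022,0,0],[0,0,0.022,0,0]]]}}

```text
clock: 17.45
tcp_pos: [0.5071, 0.0731, 0.0471]
tcp_rot: [0.697, 0.717, 0.001, 0.001]
contact_force: [0.2, -0.4, 10.2]
finger_gap: 0.004
gripper_force: 5.2
```

>>> {"method": "drive_tool", "body": {"rows": [[[0,0,-0.002,0.0002,0],[0,0,-0.004,0.0003,0],[0,0,-0.006,0.0003,0],[0,0,-0.009,0.0003,0],[0,0,-0.012,0.0003,0],[0,0,-0.012,0.0003,0]]]}}

```text
clock: 18.2
tcp_pos: [0.4966, 0.0728, 0.0478]
tcp_rot: [0.697, 0.717, 0.003, 0.003]
contact_force: [3.0, 1.3, 13.6]
finger_gap: -0.002
gripper_force: 6.3
```

>>> {"method": "drive_tool", "body": {"rows": [[[0,0,-0.0025,0,0],[0,0,-0.005,0.0002,0],[0,0,-0.0075,0.0004,0],[0,0,-0.009,0.0005,0],[0,0,-0.009,0.0005,0]]]}}

```text
clock: 18.82
tcp_pos: [0.487, 0.0725, 0.0469]
tcp_rot: [0.697, 0.717, 0.002, 0.002]
contact_force: [0.5, 0.6, 12.6]
finger_gap: -0.0
gripper_force: 6.3
```

```bash
python3 fe.py w12
```

```text
tcp [0.487  0.0725 0.0469] [0.6972 0.7168 0.0021 0.0022] [ 0.9254  0.1475 12.8142] 18.875
board plane [-0.0001 -0.0009  0.0471]
front slope, y@.4945 0.02923919984634425 0.19348999732157704 x range [0.4491 0.5384]
slide top [0.1428 0.1488 0.1545] 4760
```

>>> {"method": "drive_tool", "body": {"rows": [[[0,0,0,-0.02,0],[0,0.02,0.02,-0.06,0],[0,0.06,0.02,-0.1,0],[0,0.06,0.02,-0.1,0],[0,0.06,0.02,-0.1,0]]]}}

```text
clock: 19.5
tcp_pos: [0.5016, 0.1329, 0.1435]
tcp_rot: [0.697, 0.717, -0.001, -0.0]
contact_force: [-0.0, 0.1, 0.5]
finger_gap: -0.001
gripper_force: 0.0
```

```bash
python3 fe.py w13
```

```text
tcp [0.5012 0.1325 0.1428] [ 0.6972  0.7168 -0.0011 -0.0007] [-0.4416 -0.2751 -0.5181] 19.55
board plane [ 0.0003 -0.0013  0.0471]
front slope, y@.4945 0.030837357986125767 0.2176258591589062 x range [0.4487 0.5384]
slide top [0.1433 0.1491 0.1546] 1311
spring top [0.2187 0.2248 0.2304] 1737
```

>>> {"method": "drive_tool", "body": {"rows": [[[0,-0.04,0,0.04,0],[0,-0.06,0,0.08,0],[0,-0.06,0,0.09,0],[0,-0.06,0,0.095,0],[0,-0.06,0,0.098,0],[0,-0.06,0,0.0995,0],[0,-0.06,0,0.0998,0],[0,-0.06,0,0.0998,0]]]}}

```text
clock: 20.55
tcp_pos: [0.5064, 0.0734, 0.0474]
tcp_rot: [0.697, 0.717, 0.001, 0.002]
contact_force: [-2.1, -1.9, 7.9]
finger_gap: -0.0
gripper_force: 3.6
```

>>> {"method": "drive_tool", "body": {"rows": [[[0,0,-0.002,0.0001,0],[0,0,-0.004,0.0001,0],[0,0,-0.006,0.0001,0],[0,0,-0.008,0.0001,0],[0,0,-0.01,0,0],[0,0,-0.01,0,0]]]}}

```text
clock: 21.3
tcp_pos: [0.4979, 0.073, 0.0478]
tcp_rot: [0.697, 0.717, 0.003, 0.003]
contact_force: [2.7, -1.3, 8.9]
finger_gap: -0.006
gripper_force: 4.4
```

>>> {"method": "drive_tool", "body": {"rows": [[[0,0,-0.002,0,0],[0,0,-0.004,0,0],[0,0,-0.005,0,0],[0,0,-0.005,0,0]]]}}

```text
clock: 21.8
tcp_pos: [0.493, 0.0729, 0.0478]
tcp_rot: [0.697, 0.717, 0.003, 0.003]
contact_force: [3.9, -0.3, 8.5]
finger_gap: 0.001
gripper_force: 4.0
```

```bash
python3 fe.py w14
```

```text
tcp [0.4931 0.0729 0.0478] [0.697  0.7171 0.0028 0.0031] [ 3.4252 -2.1311  8.6878] 21.85
board plane [ 0.     -0.0005  0.0471]
front slope, y@.4945 0.0310186478662555 0.19403377093221139 x range [0.4491 0.5383]
slide top [0.1442 0.1502 0.1559] 4740
```

>>> {"method": "drive_tool", "body": {"rows": [[[0,0,0,0.0005,0],[0,0,-0.002,0.0005,0],[0,0,-0.004,0.0006,0],[0,0,-0.005,0.0007,0],[0,0,-0.005,0.0007,0]]]}}

```text
clock: 22.48
tcp_pos: [0.4879, 0.0728, 0.0472]
tcp_rot: [0.697, 0.717, 0.003, 0.003]
contact_force: [3.2, -1.6, 10.1]
finger_gap: 0.001
gripper_force: 4.8
```

```bash
python3 fe.py w15
```

```text
tcp [0.4879 0.0728 0.0472] [0.697  0.7171 0.0027 0.003 ] [ 2.2599 -1.5073  9.7207] 22.525
board plane [-0.0005 -0.0005  0.0471]
front slope, y@.4945 0.031162162600339965 0.19382532011628772 x range [0.4491 0.5383]
slide top [0.145  0.151  0.1566] 4762
```

>>> {"method": "drive_tool", "body": {"rows": [[[0,0,0,-0.02,0],[0,0.02,0.014,-0.06,0],[0,0.06,0.014,-0.1,0],[0,0.06,0.014,-0.1,0],[0,0.06,0.014,-0.1,0],[0,0.06,0.014,-0.1,0]]]}}

```text
clock: 23.28
tcp_pos: [0.4952, 0.1323, 0.1424]
tcp_rot: [0.697, 0.717, -0.001, -0.001]
contact_force: [-0.1, -0.7, -0.0]
finger_gap: 0.001
gripper_force: 0.0
```

```bash
python3 fe.py w16
```

```text
tcp [0.4953 0.1322 0.1424] [ 0.6975  0.7166 -0.0011 -0.0009] [ 0.1382  0.1361 -0.2784] 23.325
board plane [-0.0002  0.0001  0.047 ]
front slope, y@.4945 0.030387736306083147 0.21978272226384934 x range [0.4487 0.5383]
slide top [0.1455 0.1514 0.1572] 1343
spring top [0.2208 0.2268 0.2324] 1773
```

View pics/w16.png

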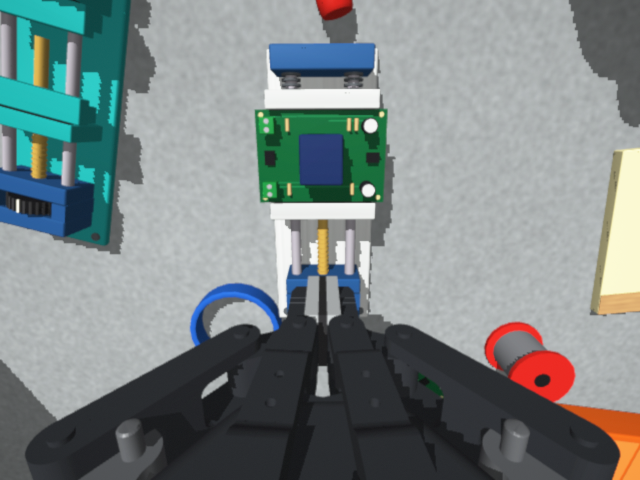

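The board (256–386, 108–203 px) lies flat between the two jaws and is centred. The gripper is clear of everything, and the tape and spool have not moved.

```bash
python3 -c "
from plant import order
print(order.close_job())"
```

```text
the job is handed in; nothing more can be done
None
```

The job is handed in at about 23 s: the board lies flat and centred on the ledges, clamped by the wheel alone, with the sprung jaw measured at about 2.0–2.1 mm of give, and the tools and supplies were left alone.

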